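# Rock the vial sorter's gate over and feed the waiting vials to the blue pocket

### The job

The vial sorter's orange seesaw gate is tipped toward the grey pocket: press its raised finger pad so that it rocks over its pivot and stays tipped toward the blue pocket. Then push the two vials waiting on the feed ledge off the ledge's open edge so that they drop on the gate and roll into the blue pocket. Only press and push gently with the fingers: do not squeeze or lift a vial, leave the vial already in the grey pocket and everything else as they are, and finish with the hand clear.

Things in the scene. Friction and masses are not known exactly. Their poses are not given: they have to be found in the camera images.
- sorter: White gravity vial sorter, fixed, 104 x 430 mm, 112 mm high. Origin under its centre on the worktop; own x points away from the robot, y to the robot's left along the sorter (blue pocket at +y, grey at -y), z up. A vial pushed off the feed ledge drops on the orange gate over its pivot, then rolls down the gate's low side and a chute into the pocket on that side
- feed_edge (a point): Middle of the open edge of the grey feed ledge, on its top: sorter frame (0, 20, 100) mm. The ledge runs from here to y = 124 mm, falling 2 degrees away from the edge; guards along both sides (x = +-39 to +-52 mm) are 110 mm high, the back wall 112. Beyond the edge is the 40 mm drop gap, then a clear guide plate (y = -20 mm, 94 to 130 mm high)
- ledge_ridge (a point): Middle of the top of the ridge at the ledge's back end: sorter frame (0, 121.5, 101.5) mm. It is 5 mm thick along y, 5 mm above the ledge, and keeps the vials from rolling off. Beyond it (y over 124 mm) nothing stands higher than 56 mm, so there is room to come down behind the vials and push over the ridge
- blue_pocket (a point): Middle of the floor of the blue-lined pocket at the sorter's +y end (floor y = 122 to 209 mm, x = +-46 mm, about 13 mm high; walls to 56 mm)
- grey_pocket (a point): Middle of the floor of the grey-lined pocket at the -y end, same size
- gate_beam (a joint): Tilt of the orange seesaw gate (130 mm long) about its pivot along the sorter's x at y = 0, 60 mm high. +0.3 rad: +y side up, leads to grey (start); -0.3: +y side down, leads to blue; stops at both. A weight on an arm behind the back wall (top 126 mm high) makes it fall to the nearer stop once past level; less than 1 N on a pad rocks it
- pad_left (a point): Middle of the top of the ribbed orange finger pad on the gate's +y side, which sticks out of the sorter's front toward the robot: 34 mm along y, free from x = -52 to -110 mm, 4 mm thick, middle 52 mm from the pivot. Top about 77 mm high when raised, 47 mm when down; moves with the gate. Only the worktop lies under it
- pad_right (a point): The same on the gate's -y side
- bottle_6: White medicine bottle with orange-banded label, 43 mm wide, 119 mm high, origin under its centre; a loose bystander, to be left alone
- ointment_jar: Blue jar with blue cap, 36 mm wide, 53 mm high, origin under its centre; a loose bystander, to be left alone
- dropper_3: Small white dropper bottle with red cap, 29 mm wide, 86 mm high, origin under its centre; a loose bystander, to be left alone
- bottle_2: Dark brown medicine bottle with white cap, 45 mm wide, 114 mm high, behind the sorter, origin under its centre; a loose bystander, to be left alone
- tape_roll: Roll of white tape lying flat, 69 mm wide, 25 mm high, origin under its centre; a loose bystander, to be left alone
- vial_front_mid (a point): Middle of the clear vial with dark cap (29 mm diameter, 74 mm long, 40 g) lying on the feed ledge nearer the open edge, its length along the sorter's x; it can roll along y
- vial_front: The vial of vial_front_mid: origin in the middle of its foot, its own z along its length
- vial_rear_mid (a point): Middle of the like vial lying behind it, nearer or against the ridge; pushing this one toward the open edge pushes both
- vial_rear: The vial of vial_rear_mid: origin in the middle of its foot, its own z along its length
- vial_done_mid (a point): Middle of the like vial that already lies in the grey pocket; to be left there
- vial_done: The vial of vial_done_mid: origin in the middle of its foot, its own z along its length
Mind the look-alikes: they are no part of the job. What is shaped like the vial_front but purple or turquoise is not meant.

How it is judged:
On the way, in this order (a step that is already met when the one before it is completed fails the run):
1. the gate is rocked over to the blue pocket's side while both vials still wait on the ledge (value of joint gate_beam below -0.22 rad and z of each of vial_front_mid, vial_rear_mid in the frame of sorter above 0.105 m), for 0.2 s.
2. a vial drops on the gate (contact force between any of vial_front, vial_rear and gate_beam above 0.03 N).
3. both vials lie in the blue pocket (y of vial_front_mid in the frame of sorter between 0.122 and 0.21 m and x of vial_front_mid in the frame of sorter between -0.03 and 0.03 m and z of each of vial_front_mid, vial_rear_mid in the frame of sorter below 0.043 m and y of vial_rear_mid in the frame of sorter between 0.122 and 0.21 m and x of vial_rear_mid in the frame of sorter between -0.03 and 0.03 m), for 0.2 s.
At the end, for the whole second after the job is handed in: Both vials lie at rest (under 0.03 m/s) in the blue pocket (sorter-frame y 122 to 210 mm, x within 30 mm, middle under 43 mm high), the gate is tipped to the blue side (joint below -0.22 rad), and the other vial is still in the grey pocket (all of step 3 and linear speed of each of vial_front, vial_rear below 0.03 m/s and value of joint gate_beam below -0.22 rad and z of vial_done_mid in the frame of grey_pocket below 0.03 m); the robot touches nothing.
It fails at once if a waiting vial is lifted (middle over 135 mm above the worktop; it waits at about 112 mm) (z of any of vial_front_mid, vial_rear_mid in the frame of sorter above 0.135 m).
It fails at once if a vial is squeezed or pushed with over 15 N by the fingers (contact force between the fingers and vial_front above 15 N or contact force between the fingers and vial_rear above 15 N).
It fails at once if the vial in the grey pocket is disturbed (moved 25 mm) (distance of vial_done_mid from where it was at the start of the episode above 0.025 m).
It fails at once if a bystander is moved over 20 mm (distance of any of bottle_6, ointment_jar, dropper_3, bottle_2, tape_roll from where it was at the start of the episode above 0.02 m).
It also fails if it takes over 42 s, if anything falls off the work surface, if the arm or the gripper's body presses on something with over 40 N, if the wrist force passes 120 N, or if a joint passes its speed limit or range.

### The arm

A 6-joint arm with a two-finger parallel gripper is mounted at the origin on a cart in front of the work surface, level with it; the furniture and walls round the work are solid. World frame = base frame: x ahead of the robot, y to its left, z up, the work surface at z = 0. Lengths are in m, angles in rad, forces in N, time in s.
With the tool pointing down it reaches from about 0.3 to 0.85 m from the base axis. Payload 4.2 kg.
Tool frame: the origin (TCP) lies between the finger pads; the fingertips stand bot.tip_extent ahead of it and the grasp point (between the pads) lies 3 mm ahead of it (bot.tip_extent is the distance from the TCP to the fingertips, in m); z points along the fingers, y is the line along which they close (so a half turn about z gives the same grasp; the last joint's range is limited). The gripper opens to 91 mm and grips with 3 to 60 N. Pads are 32 mm wide; open, the fingers measure 118 mm over their backs; the gripper's body (76 mm by 178 mm) begins 60 mm behind the grasp point.
Start: joints at [1.107, 0.32, 1.565, -0, 1.257, -0.02], TCP at [0.247, 0.519, 0.236] pointing down, gripper open.
Joint ranges: [-3.11, 3.11], [-0.84, 2.01], [0.21, 2.61], [-1.34, 4.49], [0.05, 2.63], [-2.56, 2.56]. Speed limits (rad/s): [2.57, 2.57, 3.14, 3.14, 3.14, 3.14].

### API

Orientations are given as a rotation vector (axis times angle).
In Python, from bench import telemetry, viewer, bot gives the robot as it stands.
- The arm moves only by the tool apply_moves, never from a script. Its argument "targets" is a list of rows, each a list of 5 numbers: the shift along the tool's x, y, z in m, then the turn about the tool's z in degrees, then the opening, from 0 (shut) to 1 (fully open). A call has 1 to 20 rows; each row shifts and turns the commanded pose from where the row before left it, along the tool's axes as they then stand; what a row does not reach is not made up. A row lasts 1/8 s, in which the tool goes at most 62.5 mm and 10.7 degrees, less where a joint would pass 70% of its speed; a pose out of reach is approached as far as the arm can. A call is refused whole if a number of a shift passes 0.0625 or a number of a turn 10.7, either way. A call with a gripper value outside its range is refused whole. The fingers move at their own pace and stop on an object; "squeeze" is the grip in N (left out, the last holds). Time passes only in rows, so rows that do not move let the fingers close. It gives the time, the measured TCP pose, the force, the opening and the grip force at its end, in the units of the state.
- telemetry.get_obs(): the state, without advancing time (a new reading comes with each control period).
- viewer.snapshot(name): name is "side" or "top"; returns a dict with "img" (384x512x3 uint8, red, green, blue), "vertical_fov" (degrees; the focal length in pixels is half the picture's height over the tangent of half this angle, whatever the lens; pixels are square), "cx", "cy" (the principal point, pixels), "D" ([k1, k2, p1, p2, k3] as OpenCV has them; the pictures are not rectified), "origin" and "attitude" of the camera in the world. Camera axes: x right, y down, z forward; pixel columns grow to the right and rows downward; lengths in m; the calibration is good to about 2 mm. A picture is of the moment at which its call begins. There is no depth.
- bot.job_done(): hands the job in; it is judged then, once.
Trained networks look in a picture, given as the dict that the camera call returned (one of the last four; its "shot" number tells which), for a name from the list of things; names that differ only in an ending like _2 or _b are one class to them, and where a whole thing is asked for, a point or a joint stands for the part that bears it (a point fixed in the world has none). Each returns a list of dicts, best first, with "confidence" (0 to 1); they miss things now and then, are a little off and sometimes report something else, mostly with a low value. They report only what shows in the picture. A call takes as long as a camera call. They do not tell look-alikes from the thing itself.
- viewer.spot_in(picture, name): "position" ([x, y, z] in m, in world coordinates, good to about 4 mm: the middle of the surface that is visible of it).
The state is a dict: "time_s": time; "joints": joint angles; "joint_vel": joint speeds; "tau": joint torques, N m; "position": TCP position; "tcp_rot": TCP orientation; "wrist_force": force on the tool from outside, world axes, zero at the start; "torque": the same for the moment, N m; "gripper_width": finger opening in m; "grip_force": force on a finger pad.
Only numpy, scipy, OpenCV 4.12 (cv2) and the standard library are available. Lean on these libraries where they do the work, as an engineer would, in place of code of your own. Each camera call takes 0.05 s, during which the arm holds its last target. There are 200 camera calls.

## Working session

There is one attempt and no reset: what is moved stays moved. The work goes in short steps, Python scripts to look and compute and a tool call to move; the robot and the scene stay as the last step left them, time stands still between calls to the robot, and variables do not carry over. Pictures are saved under pics/ and viewed, at most 10 in all, crops included, and the job is handed in when it is done.

Besides the shell and the picture viewer there is one more tool, called after "Request:" by a JSON object that holds its "fn" and its "kwargs", one argument or row to a line. apply_moves: Moves the arm, as the interface text tells. Its arguments: {"type":"object","properties":{"targets":{"type":"array"},"squeeze":{"type":"number"}},"required":["targets"]}

```bash
mkdir -p pics; cat > h.py <<'E'
import numpy as np, cv2
from bench import telemetry, viewer, bot
def K(p):
    f=p["img"].shape[0]/2/np.tan(np.radians(p["vertical_fov"])/2)
    return np.array([[f,0,p["cx"]],[0,f,p["cy"]],[0,0,1.]])
def save(p,n,crop=None,s=1):
    im=p["img"][:,:,::-1]
    if crop: im=im[crop[1]:crop[3],crop[0]:crop[2]]
    cv2.imwrite("pics/"+n,cv2.resize(im,None,fx=s,fy=s,interpolation=cv2.INTER_CUBIC))
def Rt(p):
    a=np.array(p["attitude"],float)
    return a if a.shape==(3,3) else cv2.Rodrigues(a)[0]
def proj(p,P):
    R=Rt(p); t=-R.T@np.array(p["origin"])
    return cv2.projectPoints(np.array(P,float).reshape(-1,1,3),cv2.Rodrigues(R.T)[0],t,K(p),np.array(p["D"],float))[0][:,0]
def atz(p,uv,z):
    n=cv2.undistortPoints(np.array([[uv]],float),K(p),np.array(p["D"],float))[0,0]
    d=Rt(p)@np.array([n[0],n[1],1]); o=np.array(p["origin"])
    return o+d*(z-o[2])/d[2]
E
python3 - <<'E'
from h import *
s=viewer.snapshot("side"); t=viewer.snapshot("top")
print(s["attitude"],s["origin"],t["attitude"],t["origin"],bot.tip_extent)
save(s,"s0.png",s=1.5);save(t,"t0.png",s=1.5)
for n,p in(("s",s),("t",t)):
  for k in "sorter feed_edge ledge_ridge blue_pocket grey_pocket pad_left pad_right vial_front_mid vial_rear_mid vial_done_mid bottle_6 ointment_jar dropper_3 bottle_2 tape_roll".split():
    print(n,k,[(np.round(d["position"],3).tolist(),round(d["confidence"],2),proj(p,d["position"])[0].round().tolist()) for d in viewer.spot_in(p,k)[:4]])
o=telemetry.get_obs();print(o["time_s"],o["position"],o["tcp_rot"],o["wrist_force"])
E
```

```text
[-0.64871381  2.35449333 -1.5231971 ] [0.00564457 1.0288049  0.63127317] [-2.12005101  2.10989951 -0.20894261] [ 0.28075686 -0.00475796  1.50960911] 0.022
s sorter [([0.595, 0.124, 0.059], 0.65, [237.0, 213.0])]
s feed_edge [([0.593, 0.128, 0.054], 0.57, [237.0, 215.0])]
s ledge_ridge [([0.59, 0.128, 0.054], 0.72, [238.0, 215.0])]
s blue_pocket [([0.594, 0.128, 0.057], 0.93, [237.0, 214.0])]
s grey_pocket [([0.59, 0.123, 0.056], 0.74, [239.0, 214.0])]
s pad_left []
s pad_right []
s vial_front_mid [([0.378, 0.265, 0.025], 0.72, [274.0, 262.0]), ([0.554, 0.306, 0.023], 0.72, [216.0, 251.0]), ([0.693, 0.151, 0.019], 0.65, [210.0, 219.0]), ([0.543, 0.09, 0.123], 0.64, [256.0, 195.0])]
s vial_rear_mid [([0.556, 0.124, 0.117], 0.76, [247.0, 200.0])]
s vial_done_mid [([0.588, 0.127, 0.055], 0.34, [239.0, 215.0])]
s bottle_6 [([0.644, 0.419, 0.085], 0.8, [164.0, 242.0]), ([0.737, 0.004, 0.063], 0.79, [223.0, 190.0])]
s ointment_jar [([0.502, 0.419, 0.046], 0.48, [206.0, 270.0])]
s dropper_3 []
s bottle_2 [([0.644, 0.419, 0.085], 0.8, [164.0, 242.0]), ([0.737, 0.004, 0.063], 0.79, [223.0, 190
[... 932 characters left out ...]
57.0, 201.0])]
t vial_done_mid [([0.522, -0.187, 0.038], 0.72, [314.0, 209.0]), ([0.544, -0.002, 0.047], 0.43, [256.0, 202.0]), ([0.389, -0.455, 0.028], 0.25, [401.0, 252.0])]
t bottle_6 [([0.733, -0.005, 0.077], 0.83, [257.0, 141.0]), ([0.647, 0.399, 0.089], 0.79, [127.0, 166.0])]
t ointment_jar []
t dropper_3 [([0.434, 0.425, 0.068], 0.44, [116.0, 235.0])]
t bottle_2 [([0.733, -0.005, 0.077], 0.83, [257.0, 141.0]), ([0.647, 0.399, 0.089], 0.79, [127.0, 166.0])]
t tape_roll [([0.388, -0.457, 0.027], 0.73, [402.0, 253.0]), ([0.734, -0.005, 0.077], 0.51, [257.0, 141.0])]
1.6 [0.24692923 0.51928881 0.23599423] [6.91482121e-01 3.06449287e+00 1.37409368e-04] [ 0.81001381  1.00999729 -0.3057604 ]
```

View pics.

View pics/s0.png

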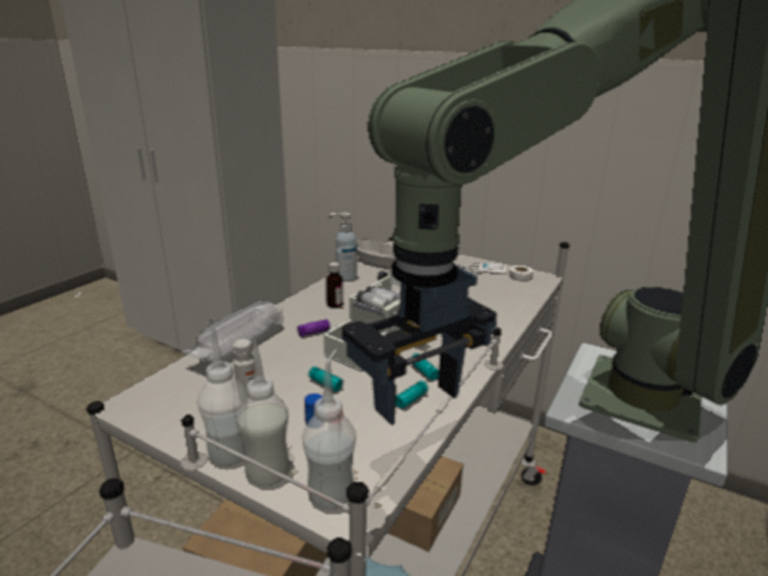

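View pics/t0.png

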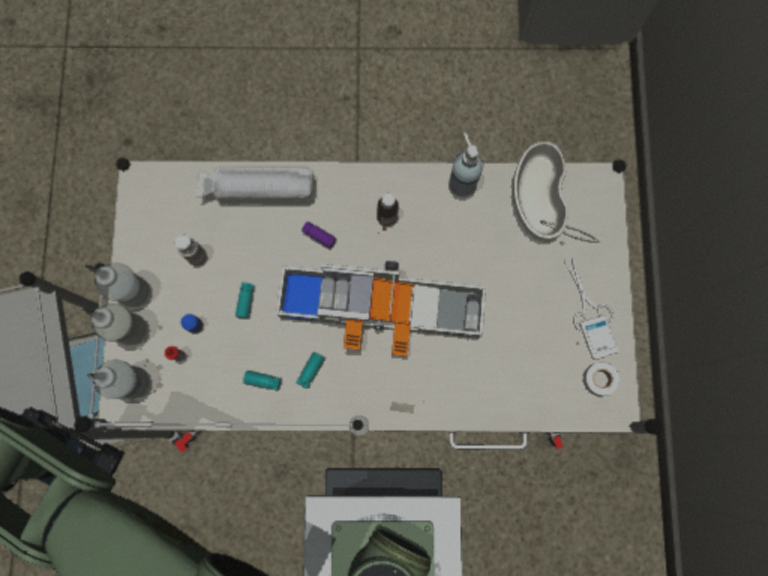

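The top view shows the sorter with the blue pocket on the left (scaled px 300,295). The two clear waiting vials are at about (327,293) and (343,294), the done vial is at (472,311), and pad_left is at (353,335). The purple vial at (319,235) and the turquoise ones at (245,300), (262,380) and (310,370) lie on the table as look-alikes. Next I'll enlarge the sorter to get its pose.

```bash
python3 - <<'E'
from h import *
t=viewer.snapshot("top")
save(t,"t1.png",(180,165,330,245),5.3)
np.save("cam.npy",t,allow_pickle=True)
E
```

```text
(no output)
```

View pics/t1.png

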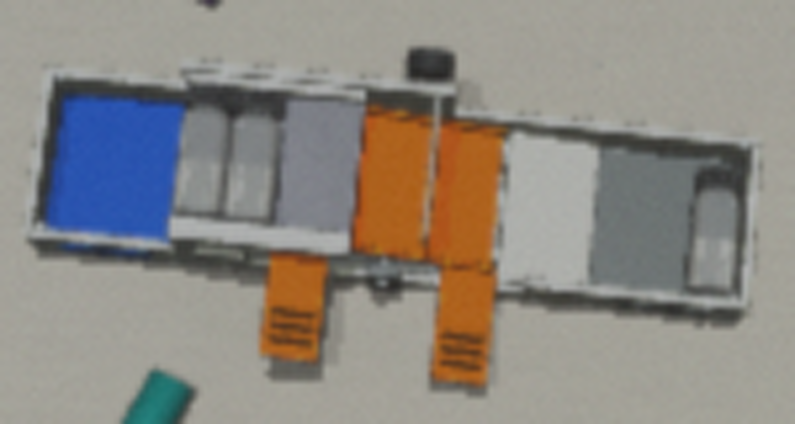

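The crop shows the outer wall corners at about (50,72), (30,243), (755,140) and (742,303), and the pad tips at (290,360) and (460,383). The two clear, dark-capped vials on the ledge, at (203,160) and (253,163), are the ones meant; the lone one at (715,230) is the done vial. I'll fit the pose from these points.

```bash
python3 - <<'E'
from h import *
from scipy.optimize import least_squares
t=np.load("cam.npy",allow_pickle=True).item()
pts=[((50,72),(52,215,56)),((30,243),(-52,215,56)),((755,140),(52,-215,56)),((742,303),(-52,-215,56)),
((262,357),(-110,67,82)),((318,362),(-110,34,72)),((432,380),(-110,-33,52)),((487,385),(-110,-66,42)),((352,250),(-39,20,110))]
uv=np.array([p[0] for p in pts])/5.3+[180,165]; P=np.array([p[1] for p in pts])/1000.
def W(q,P):
    c,s=np.cos(q[2]),np.sin(q[2]); return P@np.array([[c,-s,0],[s,c,0],[0,0,1]]).T+[q[0],q[1],0]
r=least_squares(lambda q:(proj(t,W(q,P))-uv).ravel(),[.54,0,0],loss="soft_l1")
print(r.x,np.degrees(r.x[2]));print((proj(t,W(r.x,P))-uv).round(2))
np.save("pose.npy",r.x)
S=lambda P:W(r.x,np.array([P])/1000.)[0].round(4)
for n,p in dict(pad=(-90,50,77),edge=(0,20,100),ridge=(0,121.5,101.5),behind=(0,150,110)).items(): print(n,S(p))
c,s=np.cos(r.x[2]),np.sin(r.x[2])
for u in((203,160),(253,163)):
    w=atz(t,np.array(u)/5.3+[180,165],.122)-[r.x[0],r.x[1],0]; print((np.array([[c,s],[-s,c]])@w[:2]).round(4))
from scipy.spatial.transform import Rotation as Ro
print(Ro.from_rotvec(telemetry.get_obs()["tcp_rot"]).as_matrix().round(3))
E
```

```text
[ 0.54545131  0.00350309 -0.0867653 ] -4.971285679997713
[[-1.22 -0.14]
 [-1.44 -0.08]
 [ 1.39 -0.84]
 [ 1.74  1.09]
 [-0.45  0.23]
 [-0.1   0.63]
 [ 0.15 -0.08]
 [ 0.29  0.28]
 [ 0.   -2.66]]
pad [0.4601 0.0611 0.077 ]
edge [0.5472 0.0234 0.1   ]
ridge [0.556  0.1245 0.1015]
behind [0.5584 0.1529 0.11  ]
[-0.0053  0.1077]
[-0.0044  0.0794]
[[-0.903  0.429  0.   ]
 [ 0.429  0.903  0.   ]
 [ 0.     0.    -1.   ]]
```

Request:
{"fn": "apply_moves", "kwargs": {
  "targets": [
    [0, 0, 0, -10.2, 0],
    [0, 0, 0, -10.2, 0],
    [-0.0207, -0.0365, 0, 0, 0],
    [-0.0207, -0.0365, 0, 0, 0],
    [-0.0207, -0.0365, 0, 0, 0],
    [-0.0207, -0.0365, 0, 0, 0],
    [-0.0207, -0.0365, 0, 0, 0],
    [-0.0207, -0.0365, 0, 0, 0],
    [-0.0207, -0.0365, 0, 0, 0],
    [-0.0207, -0.0365, 0, 0, 0],
    [-0.0207, -0.0365, 0, 0, 0],
    [-0.0207, -0.0365, 0, 0, 0],
    [-0.0207, -0.0365, 0, 0, 0],
    [-0.0207, -0.0365, 0, 0, 0],
    [0, 0, 0, 0, 0],
    [0, 0, 0, 0, 0]
  ]
}}

```text
time_s: 3.65
position: [0.4556, 0.0615, 0.2359]
tcp_rot: [-0.139, -3.138, -0.001]
wrist_force: [0.2, 0.6, -0.5]
gripper_width: 0.0004
grip_force: 0.0
```

Request:
{"fn": "apply_moves", "kwargs": {
  "targets": [
    [0, 0, 0.03, 0, 0],
    [0, 0, 0.03, 0, 0],
    [0, 0, 0.03, 0, 0],
    [0, 0, 0.03, 0, 0],
    [0, 0, 0.008, 0, 0],
    [0, 0, 0.008, 0, 0],
    [0, 0, 0.008, 0, 0],
    [0, 0, 0.008, 0, 0],
    [0, 0, 0.008, 0, 0],
    [0, 0, 0.002, 0, 0],
    [0, 0, 0, 0, 0]
  ]
}}

```text
time_s: 5.03
position: [0.4559, 0.0612, 0.0738]
tcp_rot: [-0.138, -3.138, -0.0]
wrist_force: [-0.1, 1.0, -0.3]
gripper_width: 0.0004
grip_force: 0.0
```

Request:
{"fn": "apply_moves", "kwargs": {
  "targets": [
    [0, 0, -0.02, 0, 0],
    [0, 0, -0.04, 0, 0],
    [0, 0, -0.04, 0, 0],
    [0, 0, -0.04, 0, 0],
    [0, 0, 0, 0, 0]
  ]
}}

```text
time_s: 5.65
position: [0.458, 0.0614, 0.2173]
tcp_rot: [0.138, 3.131, 0.002]
wrist_force: [0.3, 0.5, -1.0]
gripper_width: 0.0007
grip_force: 0.0
```

```bash
python3 - <<'E'
from h import *
t=viewer.snapshot("top"); s=viewer.snapshot("side")
a=cv2.resize(t["img"][160:250,180:330,::-1],(795,477)); cv2.imwrite("pics/t2.png",a)
o=telemetry.get_obs();print(o["time_s"],o["position"],o["tcp_rot"],o["wrist_force"])
save(s,"s2.png",(190,150,310,240),6)
E
```

```text
5.75 [0.4557054  0.06116665 0.21394295] [1.37904705e-01 3.13822966e+00 2.01827387e-04] [-0.25198475  0.03621819 -0.41387355]
```

View pics/t2.png

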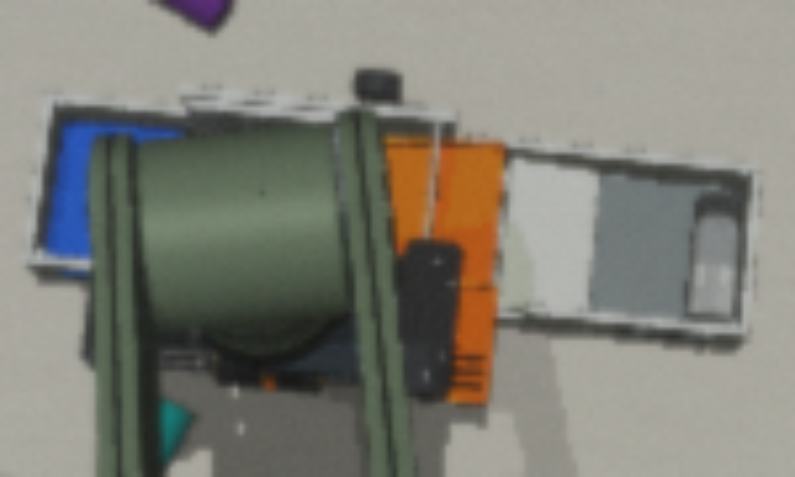

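View pics/s2.png

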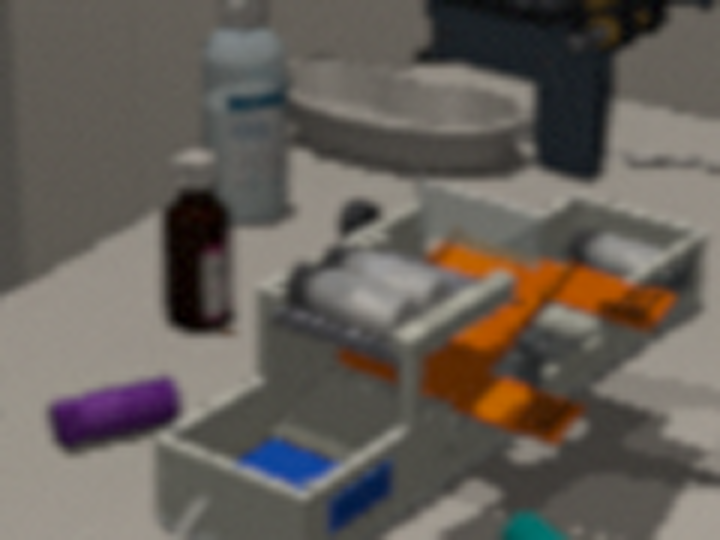

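The gate has tipped to the blue side: in the top view its weight moved from px 430 to px 378, and in the side view the near pad is low at (530,410). Both vials still wait on the ledge at (360,290). Next I'll come down behind the ridge.

Request:
{"fn": "apply_moves", "kwargs": {
  "targets": [
    [-0.0234, 0.0276, 0, 0, 0],
    [-0.0234, 0.0276, 0, 0, 0],
    [-0.0234, 0.0276, 0, 0, 0],
    [-0.0234, 0.0276, 0, 0, 0],
    [0, 0, 0.02, 0, 0],
    [0, 0, 0.03, 0, 0],
    [0, 0, 0.02, 0, 0],
    [0, 0, 0.015, 0, 0],
    [0, 0, 0, 0, 0],
    [0, 0, 0, 0, 0]
  ]
}}

```text
time_s: 7.0
position: [0.5593, 0.1631, 0.1294]
tcp_rot: [0.138, 3.138, 0.001]
wrist_force: [-0.3, 0.8, -0.1]
gripper_width: 0.0006
grip_force: 0.0
```

```bash
python3 - <<'E'
from h import *
s=viewer.snapshot("side")
o=telemetry.get_obs();print(o["time_s"],o["position"],o["tcp_rot"],o["wrist_force"])
save(s,"s3.png",(190,140,310,240),6)
E
```

```text
7.05 [0.55941257 0.16311581 0.12973991] [1.37820309e-01 3.13701909e+00 8.63002052e-04] [-0.32076405 -0.34747204 -0.38438005]
```

View pics/s3.png

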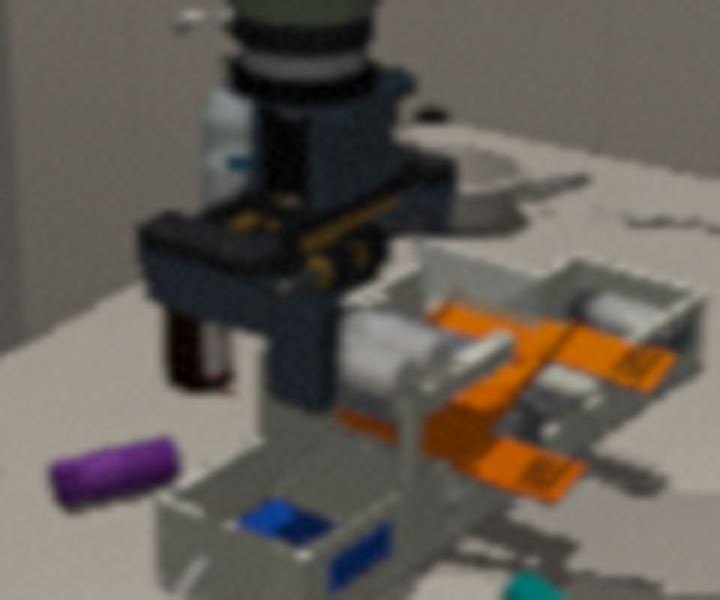

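The side view shows the fingertips at (305,400) behind the ridge, level with and clear of the vials at (385,345). I'll push gently.

Request:
{"fn": "apply_moves", "kwargs": {
  "targets": [
    [0, -0.007, 0, 0, 0],
    [0, -0.007, 0, 0, 0],
    [0, -0.007, 0, 0, 0],
    [0, -0.005, 0, 0, 0],
    [0, -0.005, 0, 0, 0],
    [0, -0.005, 0, 0, 0],
    [0, -0.005, 0, 0, 0],
    [0, -0.005, 0, 0, 0],
    [0, -0.005, 0, 0, 0],
    [0, -0.005, 0, 0, 0],
    [0, -0.005, 0, 0, 0],
    [0, -0.005, 0, 0, 0],
    [0, -0.005, 0, 0, 0],
    [0, -0.005, 0, 0, 0],
    [0, -0.005, 0, 0, 0],
    [0, -0.005, 0, 0, 0],
    [0, -0.004, 0, 0, 0],
    [0, 0, 0, 0, 0],
    [0, 0, 0, 0, 0],
    [0, 0, 0, 0, 0]
  ]
}}

```text
time_s: 9.55
position: [0.5509, 0.0734, 0.1288]
tcp_rot: [-0.137, -3.138, 0.0]
wrist_force: [-0.0, 0.1, -0.2]
gripper_width: 0.0004
grip_force: 0.0
```

```bash
python3 - <<'E'
from h import *
s=viewer.snapshot("side")
o=telemetry.get_obs();print(o["time_s"],o["position"],o["tcp_rot"],o["wrist_force"])
save(s,"s4.png",(190,140,310,240),6)
E
```

```text
9.6 [0.55096936 0.07344026 0.12888056] [-1.37483863e-01 -3.13852260e+00 -4.57191962e-05] [-0.24029836  0.26462767  0.28382447]
```

View pics/s4.png

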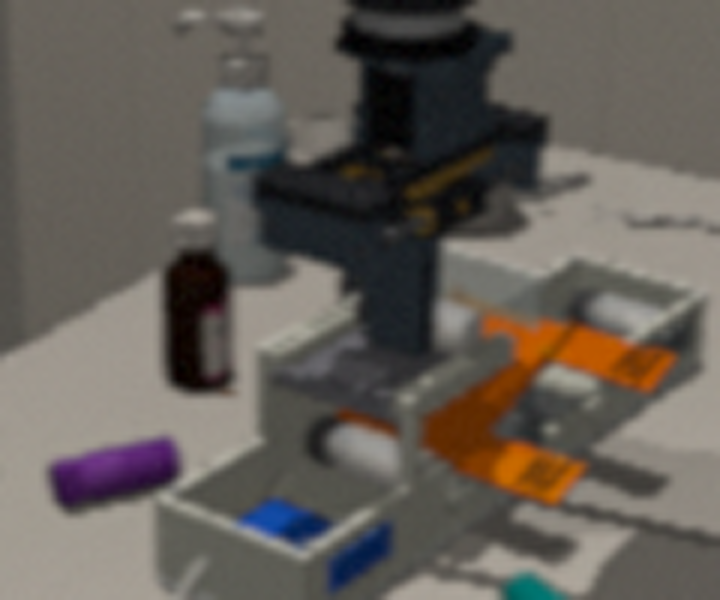

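The front vial is rolling down the chute toward blue at (360,450), and the rear one is still at the fingers (455,325). I'll push on.

Request:
{"fn": "apply_moves", "kwargs": {
  "targets": [
    [0, 0, 0, 0, 0],
    [0, 0, 0, 0, 0],
    [0, -0.005, 0, 0, 0],
    [0, -0.005, 0, 0, 0],
    [0, -0.005, 0, 0, 0],
    [0, -0.005, 0, 0, 0],
    [0, -0.005, 0, 0, 0],
    [0, -0.005, 0, 0, 0],
    [0, -0.003, 0, 0, 0],
    [0, 0, 0, 0, 0],
    [0, 0, 0, 0, 0],
    [0, 0, 0, 0, 0],
    [0, 0, 0, 0, 0],
    [0, 0, 0, 0, 0],
    [0, 0, 0, 0, 0]
  ]
}}

```text
time_s: 11.48
position: [0.5481, 0.0405, 0.1289]
tcp_rot: [0.138, 3.139, 0.0]
wrist_force: [0.0, 0.2, 0.1]
gripper_width: 0.0007
grip_force: 0.0
```

```bash
python3 - <<'E'
from h import *
s=viewer.snapshot("side")
o=telemetry.get_obs();print(o["time_s"],o["position"],o["tcp_rot"],o["wrist_force"])
save(s,"s5.png",(190,140,310,240),6)
E
```

```text
11.525 [0.54810072 0.04048837 0.12896449] [1.37818253e-01 3.13850205e+00 1.74597435e-04] [0.33219678 0.20775627 0.12389106]
```

View pics/s5.png

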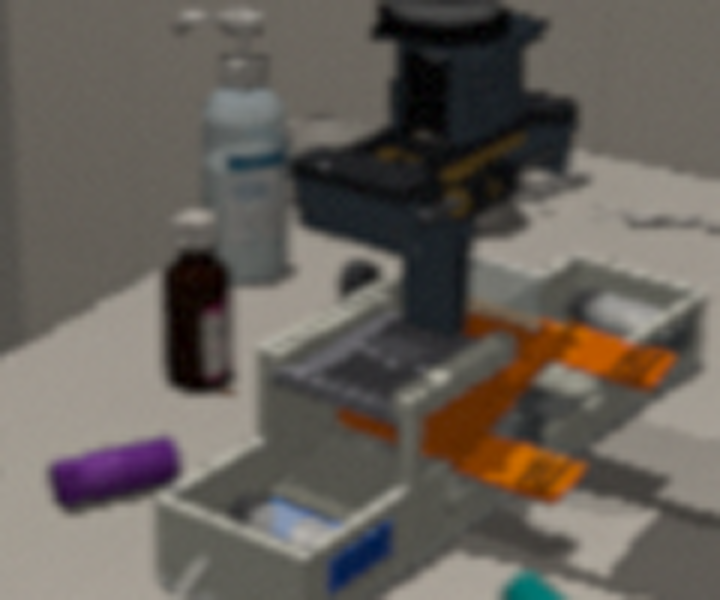

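The ledge is empty and one vial shows in the blue pocket at (290,520); the second may be hidden behind the pocket wall or under the ledge. I'll clear the hand and look from above.

Request:
{"fn": "apply_moves", "kwargs": {
  "targets": [
    [0, 0, -0.03, 0, 0],
    [0, 0, -0.04, 0, 0],
    [0, 0, -0.04, 0, 0],
    [0, -0.05, -0.02, 0, 0],
    [0, -0.05, 0, 0, 0],
    [0, -0.05, 0, 0, 0],
    [0, -0.05, 0, 0, 0],
    [0, -0.05, 0, 0, 0],
    [0, 0, 0, 0, 0],
    [0, 0, 0, 0, 0]
  ]
}}

```text
time_s: 12.78
position: [0.5261, -0.2081, 0.2588]
tcp_rot: [-0.138, -3.138, -0.001]
wrist_force: [0.7, 0.2, -1.0]
gripper_width: 0.0004
grip_force: 0.0
```

```bash
python3 - <<'E'
from h import *
t=viewer.snapshot("top"); s=viewer.snapshot("side")
a=cv2.resize(t["img"][165:235,180:280,::-1],(600,420)); b=cv2.resize(s["img"][165:245,205:305,::-1],(0,0),fx=2,fy=2)
cv2.imwrite("pics/t6.png",np.vstack([a,np.pad(b,((0,0),(0,400),(0,0)))]))
q=np.load("pose.npy");c,sn=np.cos(q[2]),np.sin(q[2])
for d in viewer.spot_in(t,"vial_front_mid"):
    p=np.array(d["position"]);w=p[:2]-q[:2];print(c*w[0]+sn*w[1],-sn*w[0]+c*w[1],p[2],d["confidence"])
o=telemetry.get_obs();print(o["time_s"],o["position"])
E
```

```text
-0.013191704556134358 0.2895429521151717 0.0239 0.75
0.003058259197724289 0.1938912993432604 0.0391 0.71
0.1432867086314921 0.15349102744564538 0.0246 0.67
-0.15115823940271747 0.1366119700924744 0.0248 0.5
-0.022375000608670304 -0.011083721807172535 0.071 0.48
-0.1852669270619693 0.2333200226329097 0.0249 0.47
12.925 [ 0.5263378  -0.20731238  0.25899494]
```

View pics/t6.png

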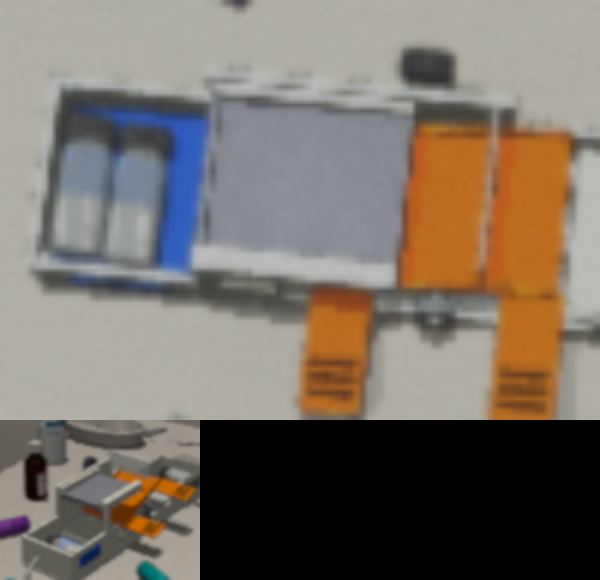

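Both vials lie side by side in the blue pocket at (83,190) and (137,195). The ledge is empty, the gate is tipped to blue and the hand is clear.

```bash
python3 -c "
from bench import bot
print(bot.job_done())"
```

```text
the job is handed in; nothing more can be done
None
```

The gate is tipped to the blue side, both vials lie in the blue pocket, the hand is clear, and the job was handed in at about 13 s; the judge returned no verdict.

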